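# Screw an objective into an inverted viewer

## Robot

A 6-joint arm with a two-finger parallel gripper is mounted at the origin on a cart in front of the work surface, level with it; the furniture and walls round the work are solid. World frame = base frame: x ahead of the robot, y to its left, z up, the work surface at z = 0. Lengths are in m, angles in degrees, forces in N, time in s.
With the tool pointing down it reaches from about 0.25 to 0.725 m from the base axis. Payload 9.7 kg.
Tool frame: the origin (TCP) lies between the finger pads; the fingertips stand 17 mm ahead of it and the grasp point (between the pads) lies 2 mm behind it; z points along the fingers, y is the direction in which the jaws open and shut (so a half turn about z gives the same grasp; the last joint's range is limited). The gripper opens to 85 mm and grips with 20 to 120 N. Pads are 22 mm wide; open, the fingers measure 114 mm over their backs; the gripper's body (76 mm by 85 mm) begins 54 mm behind the grasp point. The pads swing forward as they close: fully open they stand 13 mm farther back than shut.
Start: joints at [72.651, 4.979, 10.078, 95.1, 0, 90], TCP at [0.164, 0.525, 0.248] pointing down, gripper open.
Joint ranges: [-179.16, 179.16], [-48.56, 103.87], [-65.8, 70.77], [-126.05, 130.52], [-82.76, 87.17], [-180, 180]. Speed limits (degrees/s): [127.2, 127.2, 147.25, 180, 180, 180].

## Interface

Orientations are given as [roll, pitch, yaw] about the fixed x, y, z axes, in that order (R = Rz(yaw) Ry(pitch) Rx(roll)).
In Python, from workcell import monitor, cams, order gives the robot as it stands. The module is installed in compiled form; this text tells all that it offers.
- The arm moves only by the shell command python3 -m handwheel 'ROWS' [OPENING] [FORCE]. ROWS is JSON, a list of rows, each a list of 6 numbers: the shift along the tool's x, y, z in m, then the turn, a rotation vector about the tool's x, y, z in degrees. In form: [[tx, ty, tz, wx, wy, wz], ...]. A call has exactly 8 rows; each row shifts and turns the commanded pose from where the row before left it, along the tool's axes as they then stand; what a row does not reach is not made up. A row lasts 1/12 s, in which the tool goes at most 41.7 mm and 7.16 degrees, less where a joint would pass 70% of its speed; a pose out of reach is approached as far as the arm can. A call is refused whole if a number of a shift passes 0.0417 or a number of a turn 7.16, either way. A call with a gripper value outside its range is refused whole. OPENING is the opening, from -1 (shut) to 1 (fully open), set as the call begins (- or left out, the last holds). The fingers move at their own pace and stop on an object; FORCE is the grip in N (left out, the last holds). Time passes only in rows, so rows that do not move let the fingers close, or fill a call up. It gives the time, the measured TCP pose, the force and the opening at its end, in the units of the state.
- monitor.get_obs(): the state, without advancing time (a new reading comes with each control period).
- cams.camera(name): name is "side" or "top"; returns a dict with "img" (384x512x3 uint8, red, green, blue), "depth" (384x512 float32, m along the optical axis (not along the pixel's ray), 0 where there is no reading), "fx", "fy", "cx", "cy" (pixels), "distortion" ([k1, k2, p1, p2, k3] as OpenCV has them; the pictures are not rectified), "rvec" (rotation vector, rad) and "tvec" (3), from world to camera coordinates, as OpenCV has them. Camera axes: x right, y down, z forward; pixel columns grow to the right and rows downward; lengths in m; the calibration is good to about 2 mm. A picture is of the moment at which its call begins.
- order.job_done(): hands the job in, once; it reports no verdict.
The state is a dict: "time": time; "q": joint angles; "qd": joint speeds; "joint_efforts": joint torques, N m; "ee_pos": TCP position; "tcp_rot": TCP orientation; "wrist_force": force on the tool from outside, world axes, zero at the start; "torque": the same for the moment, N m; "opening": finger opening in m.
Only numpy, scipy, OpenCV 4.12 (cv2) and the standard library are available. Lean on these libraries where they do the work, as an engineer would, in place of code of your own. Each camera call takes 0.05 s, during which the arm holds its last target. There are 200 camera calls.

## Task

Take the black-barrelled objective from the clear tray, stand it on the viewer's upright threaded port and, pressing lightly, turn it backward (counter-clockwise from above) until it drops a step into the thread start, then turn it forward (clockwise) until its steel shoulder is fully home on the port rim, and let go. Be gentle: never force or jam the threads, keep the objective upright, and leave the timer, the film roll and the beaker where they stand.

Things in the scene. Friction and masses are not known exactly. Their poses are not given: they have to be found in the camera images.
- objective_grip (a point): On the axis of the loose objective at mid-height of its black knurled barrel (40 mm across, 46 mm tall, topped by an 8 mm lens cone), where to grip it: 54 mm above its foot, 30 mm above the shoulder's underside. z is its axis, up. It starts upright in the clear tray, foot 2 mm above the worktop; the tray walls are 22 mm high.
- objective: The loose objective, 83 mm tall, 140 to 280 g; origin at the centre of its foot, z up. Its brass pilot is 38.4 mm across with a 4 mm chamfer at the foot. Three thread lugs, 120 degrees apart, stand out to 24.5 mm from the axis, 8 to 11 mm above the foot.
- objective_shoulder (a point): Centre of the underside of the objective's steel shoulder disc (60 mm across, 5 mm thick, the barrel stands on it), 24 mm above its foot. Set in the port, it first rests with the shoulder 7 to 12 mm above the rim (lugs on top of the thread), or by luck 4 mm (already in a start).
- port_rim (a point): Centre of the rim of the viewer's upright round aluminium port (74 mm outside, 54 mm inside), 62 mm above the worktop. z is the port axis, up; x, y are the housing's and tell nothing of the thread. Inside: fixed brass right-hand thread, bore 40.4 mm, three starts 120 degrees apart at a hidden angle that differs each time.
- thread_top (a point): On the port axis, 3 mm below the rim: top of the brass thread. Turned counter-clockwise the objective climbs a ramp by up to 4 mm (7 degree slope, at most 120 degrees of turn), then may drop about 7 mm into a start (window about 13 degrees, then a low blunt stop), shoulder then about 4 mm above the rim. It drops only if let down; carried past, it lands on the next ramp, 7 mm or more above.
- thread_floor (a point): On the port axis, 17 mm below the rim: bottom of the thread groove. After the drop, turned clockwise the objective sinks along the groove (7 degree slope); the shoulder is home on the rim after 70 to 88 degrees, and a solid end stop follows 82 to 97 degrees from the drop. Turned clockwise before the drop, the lugs run into a blunt stop and jam.
- viewer: The viewer, fixed to the worktop: white housing 150x120 mm, 34 mm high, port boss on it, 54 mm high grey hump behind, black focus knobs at the sides. Origin under the housing's centre; the port axis is 10 mm from it towards its front (-x).
- timer: Loose small white timer, 62x66x19 mm, origin under its centre. Bystander.
- parafilm: Loose upright roll of white film, 52 mm across, 50 mm tall, origin under its centre. Bystander.
- beaker_50: Loose small clear beaker, 46 mm across, 60 mm tall, origin under its centre. Bystander.

How it is judged:
By the outcome, as a careful person would: the job done as asked, in the order asked, and still so for the second after the job is handed in, with the robot touching nothing.
It also fails if it takes over 72 s, if anything falls off the work surface, if the arm or the gripper's body presses on something with over 40 N, if the wrist force passes 120 N, or if a joint passes its speed limit or range.

## Working session

There is one attempt and no reset: what is moved stays moved. The work goes in short steps, Python scripts to look and compute and a shell command to move; the robot and the scene stay as the last step left them, time stands still between calls to the robot, and variables do not carry over. Pictures are saved under pics/ and viewed, about 8 in all and at most 12, crops included, and the job is handed in when it is done.

```bash
mkdir -p pics; cat > h.py <<'E'
import numpy as np, cv2
from workcell import monitor, cams, order
def cam(n):
    c=cams.camera(n); c['K']=np.array([[c['fx'],0,c['cx']],[0,c['fy'],c['cy']],[0,0,1]]); c['D']=np.array(c['distortion'],float)
    c['R']=cv2.Rodrigues(np.array(c['rvec'],float))[0]; c['t']=np.array(c['tvec'],float).ravel(); return c
def onplane(c,uv,z):
    p=cv2.undistortPoints(np.array(uv,float).reshape(-1,1,2),c['K'],c['D']).reshape(-1,2)
    d=np.c_[p,np.ones(len(p))]@c['R']; o=-c['R'].T@c['t']
    return o+d*((z-o[2])/d[:,2])[:,None]
def cloud(c):
    h,w=c['depth'].shape; u,v=np.meshgrid(np.arange(w),np.arange(h))
    p=cv2.undistortPoints(np.c_[u.ravel(),v.ravel()].astype(float).reshape(-1,1,2),c['K'],c['D']).reshape(-1,2)
    z=c['depth'].reshape(-1,1); P=np.c_[p*z,z]-c['t']; P=P@c['R']; P[z[:,0]==0]=np.nan
    return P.reshape(h,w,3)
def proj(c,P): return cv2.projectPoints(np.array(P,float).reshape(-1,1,3),np.array(c['rvec'],float),c['t'],c['K'],c['D'])[0].reshape(-1,2)
E
python3 - <<'E'
from h import *
import pickle
o=monitor.get_obs(); print({k:np.round(v,3) for k,v in o.items()})
a=[]
for n in('top','side'):
    c=cam(n); pickle.dump(c,open(n+'.pkl','wb')); print(n,np.round(-c['R'].T@c['t'],3),c['fx']); cv2.imwrite(f'pics/{n}0.png',cv2.resize(c['img'][:,:,::-1],(768,576)))
E
```

```text
{'time': np.float64(0.0), 'q': array([ 7.2652e+01,  5.0100e+00,  1.0033e+01,  9.5101e+01, -2.0000e-03,
        8.9999e+01]), 'qd': array([-0.002, -0.083,  0.003,  0.022, -0.076, -0.024]), 'joint_efforts': array([ 0.0000e+00, -5.2039e+01,  4.6480e+01,  1.6000e-02,  0.0000e+00,
        0.0000e+00]), 'ee_pos': array([0.164, 0.525, 0.248]), 'tcp_rot': array([-1.79922e+02,  2.00000e-03,  1.62653e+02]), 'wrist_force': array([-0.2  , -0.668,  0.607]), 'torque': array([-0.027,  0.008,  0.054]), 'opening': np.float64(0.086)}
top [ 0.461 -0.022  1.368] 411.7003701907109
side [0.443 0.75  0.784] 367.17713306558744
```

View pics/top0.png

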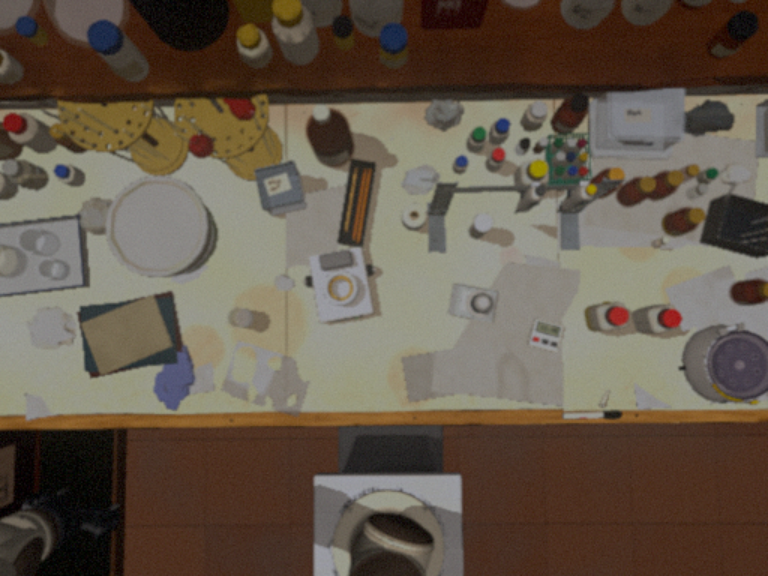

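View pics/side0.png

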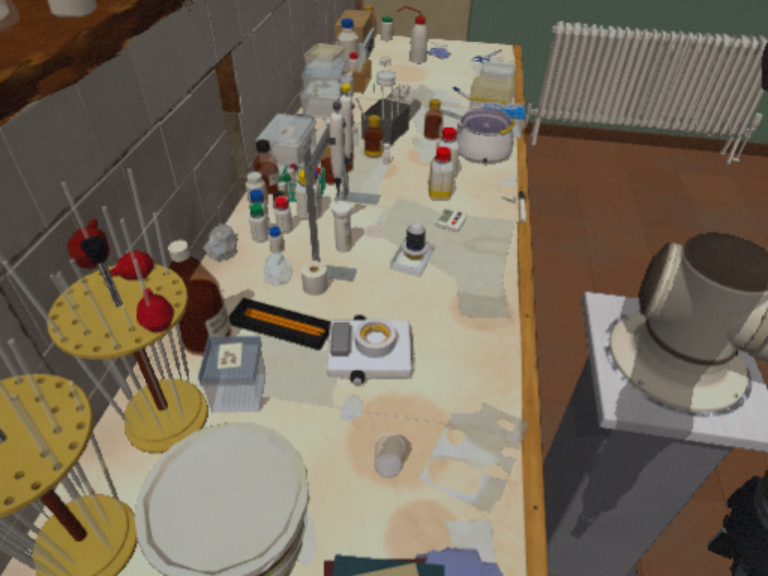

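The top view shows the port at about (342,288) and the objective in its tray at about (482,300), both in the doubled picture. The side view shows the port at (377,335), the objective at (415,238), and the timer and film roll well clear. Next I'll zoom in and measure.

```bash
python3 - <<'E'
from h import *
import pickle
t=pickle.load(open('top.pkl','rb')); s=pickle.load(open('side.pkl','rb'))
a=cv2.resize(t['img'][115:235,145:345,::-1],(800,480)[:2],interpolation=cv2.INTER_CUBIC)[:, :]
b1=cv2.resize(s['img'][145:195,155:255,::-1],(400,200)); 
print(a.shape)
c=cv2.resize(t['img'][120:170,150:195,::-1],(0,0),fx=6,fy=6,interpolation=cv2.INTER_CUBIC)
d=cv2.resize(t['img'][135:165,220:255,::-1],(0,0),fx=8,fy=8,interpolation=cv2.INTER_CUBIC)
e=cv2.resize(s['img'][155:185,160:210,::-1],(0,0),fx=6,fy=6,interpolation=cv2.INTER_CUBIC)
f=cv2.resize(s['img'][105:140,190:220,::-1],(0,0),fx=8,fy=8,interpolation=cv2.INTER_CUBIC)
W=np.zeros((600,600,3),np.uint8)
for im,(y,x) in((c,(0,0)),(d,(0,300)),(e,(310,0)),(f,(310,320))): W[y:y+im.shape[0],x:x+im.shape[1]]=im
cv2.imwrite('pics/crop1.png',W)
for n,c in(('top',t),('side',s)):
    P=cloud(c); 
    m=(P[...,2]>.055)&(P[...,2]<.07)&(np.hypot(P[...,0]-.46,P[...,1]-.045)<.06)
    print(n,'rim',m.sum(),np.nanmean(P[m],0),np.nanmin(P[m],0),np.nanmax(P[m],0))
    m=(P[...,2]>.035)&(P[...,2]<.1)&(np.hypot(P[...,0]-.45,P[...,1]+.18)<.06)
    print(n,'obj',m.sum(),np.nanmean(P[m],0),np.nanmin(P[m],0),np.nanmax(P[m],0))
    vs,us=np.nonzero(m); print(us.min(),us.max(),vs.min(),vs.max())
E
```

```text
(480, 800, 3)<stdin>:17: RuntimeWarning: Mean of empty slice
Traceback (most recent call last):
ValueError: zero-size array to reduction operation fmin which has no identity
```

View pics/crop1.png

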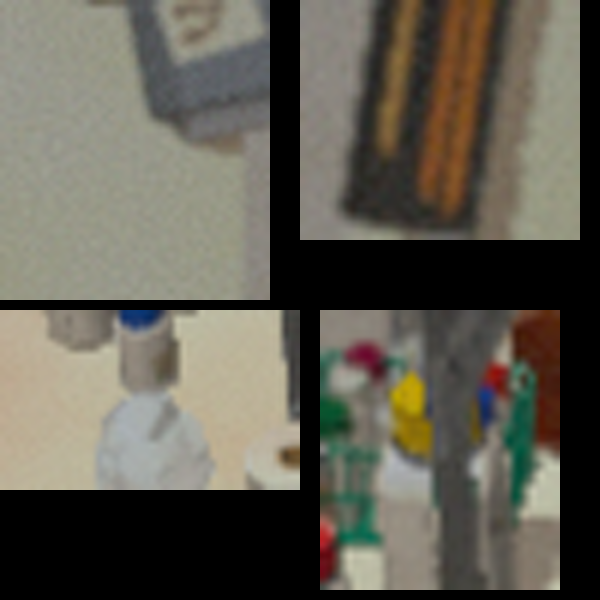

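The view scale was 1.5, not 2, so those crops missed and show only neighbouring clutter. In native pixels the port is at top (228,192) and side (251,223), and the objective at top (321,200) and side (277,159).

```bash
python3 - <<'E'
from h import *
import pickle
t=pickle.load(open('top.pkl','rb')); s=pickle.load(open('side.pkl','rb'))
W=np.zeros((600,800,3),np.uint8)
for c,(u0,v0,w,h,f),(y,x) in((t,(198,160,60,60,5),(0,0)),(t,(296,180,45,40,7),(0,310)),(s,(210,200,80,60,5),(302,0)),(s,(255,140,40,42,7),(302,410))):
    im=cv2.resize(c['img'][v0:v0+h,u0:u0+w,::-1],(0,0),fx=f,fy=f,interpolation=cv2.INTER_CUBIC); W[y:y+im.shape[0],x:x+im.shape[1]]=im
cv2.imwrite('pics/crop2.png',W)
print('port',onplane(t,[228,192],.062),onplane(s,[251,223],.062)); print('obj',onplane(t,[321,200],.085),onplane(s,[277,154],.085))
p0=onplane(t,[228,192],.062)[0]; o0=onplane(t,[321,200],.085)[0]
for n,c in(('top',t),('side',s)):
    P=cloud(c); print(n,np.mean(c['depth']>0))
    for nm,q,lo,hi in(('rim',p0,.057,.067),('obj',o0,.04,.1),('tray',o0,.012,.03)):
        m=(P[...,2]>lo)&(P[...,2]<hi)&(np.hypot(P[...,0]-q[0],P[...,1]-q[1])<.06)
        if m.sum(): print(nm,m.sum(),np.round([P[m].mean(0),P[m].min(0),P[m].max(0)],3).tolist())
E
```

```text
Traceback (most recent call last):
ValueError: could not broadcast input array from shape (300,400,3) into shape (298,400,3)
```

```bash
python3 - <<'E'
from h import *
import pickle
t=pickle.load(open('top.pkl','rb')); s=pickle.load(open('side.pkl','rb'))
W=np.zeros((600,800,3),np.uint8)
for c,(u0,v0,w,h,f),(y,x) in((t,(198,160,60,60,5),(0,0)),(t,(296,180,45,40,7),(0,310)),(s,(210,200,80,59,5),(302,0)),(s,(255,140,40,42,7),(302,410))):
    im=cv2.resize(c['img'][v0:v0+h,u0:u0+w,::-1],(0,0),fx=f,fy=f,interpolation=cv2.INTER_CUBIC); W[y:y+im.shape[0],x:x+im.shape[1]]=im
cv2.imwrite('pics/crop2.png',W)
print('port',onplane(t,[228,192],.062),onplane(s,[251,223],.062)); print('obj',onplane(t,[321,200],.085),onplane(s,[277,154],.085))
p0=onplane(t,[228,192],.062)[0]; o0=onplane(t,[321,200],.085)[0]
for n,c in(('top',t),('side',s)):
    P=cloud(c); print(n,np.mean(c['depth']>0))
    for nm,q,lo,hi in(('rim',p0,.057,.067),('obj',o0,.04,.1),('tray',o0,.012,.03)):
        m=(P[...,2]>lo)&(P[...,2]<hi)&(np.hypot(P[...,0]-q[0],P[...,1]-q[1])<.06)
        if m.sum(): print(nm,m.sum(),np.round([P[m].mean(0),P[m].min(0),P[m].max(0)],3).tolist())
E
```

```text
port [[0.55120992 0.08836006 0.062     ]] [[0.54815483 0.1008534  0.062     ]]
obj [[ 0.52090983 -0.20278363  0.085     ]] [[ 0.51481057 -0.1827885   0.085     ]]
top 0.99603271484375
rim 205 [[0.553, 0.091, 0.061], [0.516, 0.056, 0.057], [0.609, 0.127, 0.067]]
obj 146 [[0.515, -0.204, 0.08], [0.496, -0.226, 0.04], [0.534, -0.186, 0.091]]
tray 108 [[0.518, -0.202, 0.024], [0.478, -0.251, 0.013], [0.561, -0.144, 0.03]]
side 0.9960123697916666
rim 225 [[0.553, 0.096, 0.06], [0.516, 0.058, 0.057], [0.588, 0.13, 0.064]]
obj 183 [[0.515, -0.193, 0.067], [0.495, -0.217, 0.04], [0.536, -0.182, 0.086]]
tray 145 [[0.515, -0.192, 0.022], [0.476, -0.248, 0.012], [0.56, -0.143, 0.03]]
```

View pics/crop2.png

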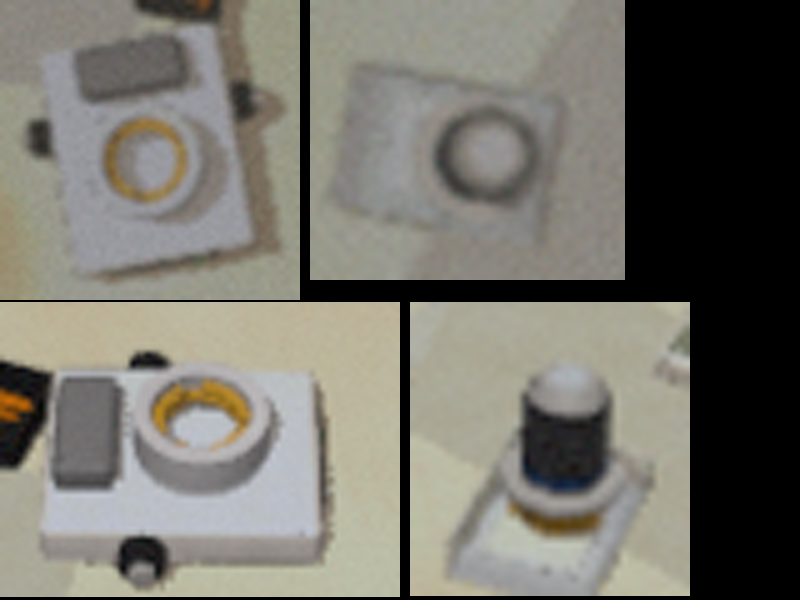

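Crop 2: the top view shows the brass ring centred near crop (145,160) and the objective barrel ring near (487,155). The side view shows the same ring at (202,405) and the black barrel at (566,440), with blue at its foot. The objective is upright, towards the right end of the tray. Next I'll mask them for centres.

```bash
python3 - <<'E'
from h import *
import pickle
t=pickle.load(open('top.pkl','rb')); s=pickle.load(open('side.pkl','rb'))
def ell(m):
    k,_=cv2.findContours(m.astype(np.uint8),0,1); k=max(k,key=cv2.contourArea); return k
for n,c,(x0,y0,x1,y1),(a0,b0,a1,b1) in(('top',t,(212,180,242,206),(308,188,335,215)),('side',s,(232,210,268,234),(262,148,292,172))):
    hsv=cv2.cvtColor(c['img'],cv2.COLOR_RGB2HSV)
    m=np.zeros(hsv.shape[:2],bool); m[y0:y1,x0:x1]=(hsv[y0:y1,x0:x1,1]>90)&(hsv[y0:y1,x0:x1,0]<35)
    k=cv2.convexHull(np.argwhere(m)[:,::-1].astype(np.int32).reshape(-1,1,2)); e=cv2.fitEllipse(k); print(n,'brass',m.sum(),np.round(e,2) if 0 else e)
    print('  centre',onplane(c,e[0],.059)[0].round(4))
    g=hsv[...,2]; m=np.zeros_like(m); m[b0:b1,a0:a1]=g[b0:b1,a0:a1]<(105 if n=='top' else 75)
    kk=ell(m); e=cv2.minAreaRect(kk); print(n,'barrel',m.sum(),e, cv2.boundingRect(kk))
    uv=e[0]; print('  centre',onplane(c,uv,.077 if n=='top' else .054)[0].round(4))
    if n=='top':
        for r in g[194:211,312:330]: print(*r)
    # tray
P=cloud(t)
# housing outline angle
H=np.array([[206,172],[241,165],[249,208],[214,215]],float); print(onplane(t,H,.034).round(3))
T=np.array([[303.5,189.5],[332,194],[329,213.5],[300,209]]);print('tray',onplane(t,T,.022).round(3))
E
```

```text
top brass 73 ((226.5692901611328, 191.49021911621094), (15.60458755493164, 15.764069557189941), 172.29449462890625)
  centre [0.5531 0.0932 0.059 ]
top barrel 77 ((321.0, 202.0), (12.0, 14.0), 90.0) (314, 196, 15, 13)
  centre [ 0.515  -0.2038  0.077 ]
155 149 145 144 144 145 143 142 140 133 135 137 135 141 141 136 136 127
157 151 149 149 145 139 130 123 114 110 108 121 134 139 143 136 137 138
149 146 147 146 129 122 99 103 102 99 100 98 108 116 131 137 135 138
141 144 141 121 95 83 96 108 112 118 119 114 105 105 106 124 129 138
142 147 130 96 74 96 116 129 134 139 142 132 129 103 91 104 124 135
143 141 112 79 89 113 126 144 150 152 148 151 142 125 92 92 115 126
147 129 92 72 94 115 137 143 146 148 153 153 148 139 107 93 105 123
145 121 73 71 100 123 139 152 150 149 149 149 147 138 117 100 98 120
146 118 74 75 100 122 135 148 151 151 149 150 149 142 118 92 99 116
145 122 71 67 95 114 127 140 145 151 148 150 150 132 114 90 99 115
145 132 93 67 78 104 122 134 144 146 145 142 133 116 93 90 107 113
148 142 117 73 64 87 109 118 127 130 137 129 110 97 88 96 109 119
142 149 127 101 66 65 82 97 106 113 112 100 95 88 96 107 121 118
145 143 143 127 92 74 67 79 89 92 92 84 78 91 106 112 126 122
142 137 143 140 132 116 100 97 102 86 84 87 92 99 118 125 122 119
143 135 140 143 145 142 143 142 141 131 122 114 108 112 127 134 121 114
148 141 133 127 136 143 145 145 147 148 140 132 133 130 132 134 123 121
side brass 98 ((249.75491333007812, 221.8778533935547), (12.318285942077637, 19.11663055419922), 91.65632629394531)
  centre [0.5526 0.0948 0.059 ]
side barrel 123 ((276.5, 160.5), (11.0, 11.0), 90.0) (271, 155, 12, 12)
  centre [ 0.5154 -0.1893  0.054 ]
[[0.62  0.162 0.034]
 [0.641 0.048 0.034]
 [0.5   0.023 0.034]
 [0.479 0.137 0.034]]
tray [[ 0.559 -0.155  0.022]
 [ 0.543 -0.248  0.022]
 [ 0.48  -0.236  0.022]
 [ 0.495 -0.143  0.022]]
```

```bash
R='[-0.023,-0.0246,0,0,0,0]'; python3 -m handwheel '[[-0.023,-0.0246,0,0,0,0],[-0.023,-0.0246,0,0,0,0],[-0.023,-0.0246,0,0,0,0],[-0.023,-0.0246,0,0,0,0],[-0.023,-0.0246,0,0,0,0],[-0.023,-0.0246,0,0,0,0],[-0.023,-0.0246,0,0,0,0],[-0.023,-0.0246,0,0,0,0]]' 1 30
python3 -m handwheel '[[-0.023,-0.0246,0,0,0,0],[-0.023,-0.0246,0,0,0,0],[-0.023,-0.0246,0,0,0,0],[-0.023,-0.0246,0,0,0,0],[-0.023,-0.0246,0,0,0,0],[-0.023,-0.0246,0,0,0,0],[-0.023,-0.0246,0,0,0,0],[-0.023,-0.0246,0,0,0,0]]'
python3 -m handwheel '[[-0.023,-0.0246,0,0,0,0],[-0.023,-0.0246,0,0,0,0],[-0.023,-0.0246,0,0,0,0],[-0.023,-0.0246,0,0,0,0],[-0.023,-0.0246,0,0,0,0],[-0.023,-0.0246,0,0,0,0],[-0.023,-0.0246,0,0,0,0],[0,0,0,0,0,0]]'
```

```text
time: 0.77
ee_pos: [0.2811, 0.2807, 0.2481]
tcp_rot: [-180.0, -0.0, 162.7]
wrist_force: [0.8, -0.6, -0.0]
opening: 0.0855
time: 1.43
ee_pos: [0.3981, 0.0378, 0.2482]
tcp_rot: [180.0, 0.0, 162.6]
wrist_force: [0.6, 1.5, 0.9]
opening: 0.0851
time: 2.1
ee_pos: [0.5016, -0.177, 0.2463]
tcp_rot: [-179.9, -0.1, 162.5]
wrist_force: [0.5, 0.3, -0.1]
opening: 0.0854
```

```bash
python3 -m handwheel '[[-0.021,-0.022,0,0,0,0],[0,0,0.03,0,0,0],[0,0,0.03,0,0,0],[0,0,0.03,0,0,0],[0,0,0.025,0,0,0],[0,0,0,0,0,0],[0,0,0,0,0,0],[0,0,0,0,0,0]]'
python3 - <<'E'
from h import *
W=np.zeros((400,800,3),np.uint8)
for i,(n,(u0,v0)) in enumerate((('top',(280,160)),('side',(237,115)))):
    c=cam(n); W[:,i*400:i*400+400]=cv2.resize(c['img'][v0:v0+80,u0:u0+80,::-1],(400,400),interpolation=cv2.INTER_CUBIC)
cv2.imwrite('pics/above.png',W)
E
```

```text
time: 2.77
ee_pos: [0.5142, -0.2001, 0.135]
tcp_rot: [-180.0, 0.1, 162.7]
wrist_force: [0.6, 0.0, 0.3]
opening: 0.0851
```

View pics/above.png

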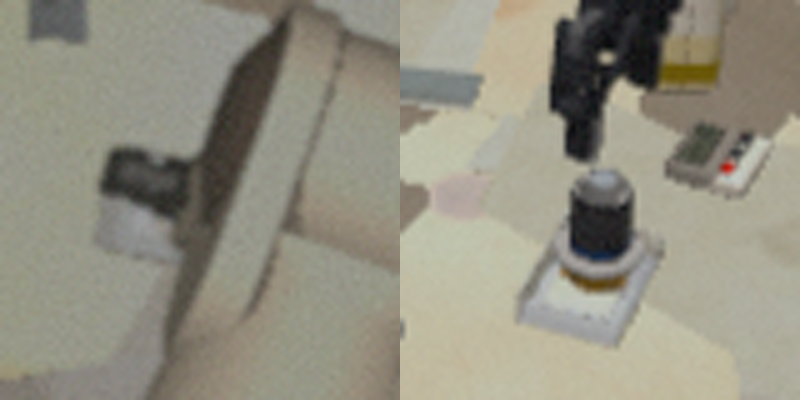

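The near finger is at crop (580,140), just above the objective, whose cone is at (603,185). Both axes agree, so I'll descend and grip.

```bash
python3 -m handwheel '[[-0.002,-0.004,0.01,0,0,0],[0,0,0.015,0,0,0],[0,0,0.015,0,0,0],[0,0,0.015,0,0,0],[0,0,0.015,0,0,0],[0,0,0.011,0,0,0],[0,0,0,0,0,0],[0,0,0,0,0,0]]' 1
python3 -m handwheel '[[0,0,0,0,0,0],[0,0,0,0,0,0],[0,0,0,0,0,0],[0,0,0,0,0,0],[0,0,0,0,0,0],[0,0,0,0,0,0],[0,0,0,0,0,0],[0,0,0,0,0,0]]' -1 40
```

```text
time: 3.53
ee_pos: [0.5143, -0.2046, 0.0522]
tcp_rot: [-180.0, -0.0, 162.6]
wrist_force: [0.4, -0.1, 0.5]
opening: 0.0855
time: 4.2
ee_pos: [0.5148, -0.2047, 0.0531]
tcp_rot: [-180.0, 0.1, 162.7]
wrist_force: [-0.6, 0.2, 4.9]
opening: 0.0393
```

```bash
python3 -m handwheel '[[0,0,-0.01,0,0,0],[0,0,-0.015,0,0,0],[0,0,-0.02,0,0,0],[0,0,-0.02,0,0,0],[0,0,-0.02,0,0,0],[0,0,-0.015,0,0,0],[0,0,0,0,0,0],[0,0,0,0,0,0]]'
python3 - <<'E'
from h import *
W=np.zeros((400,400,3),np.uint8)
c=cam('side');u0,v0=237,95; W=cv2.resize(c['img'][v0:v0+80,u0:u0+80,::-1],(480,480),interpolation=cv2.INTER_CUBIC)
cv2.imwrite('pics/held.png',W); o=monitor.get_obs(); print(o['wrist_force'],o['torque'],o['q'],o['opening'])
E
```

```text
time: 4.87
ee_pos: [0.5146, -0.2046, 0.1526]
tcp_rot: [-180.0, 0.0, 162.7]
wrist_force: [0.4, 0.3, -3.9]
opening: 0.0387
[ 0.39453642  1.09216167 -2.01799415] [0.00935638 0.05376262 0.0445602 ] [-2.16807487e+01  4.62431704e+00 -1.00686059e+00  8.44226836e+01
  5.07701483e-05 -4.32960701e+00] 0.03924052754551557
```

View pics/held.png

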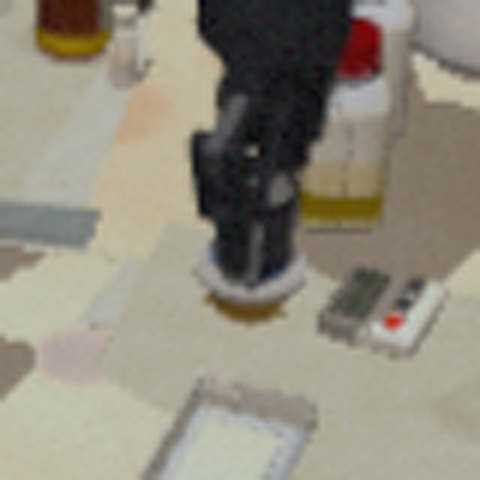

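The objective is held upright (shoulder at about (250,280)) and the tray is left behind, undisturbed. Next I'll carry it to the port.

```bash
python3 -m handwheel '[[0.002,0.0115,0,0,0,0],[0.004,0.022,0,0,0,0],[0.006,0.033,0,0,0,0],[0.006,0.033,0,0,0,0],[0.006,0.033,0,0,0,0],[0.006,0.033,0,0,0,0],[0.006,0.033,0,0,0,0],[0.006,0.033,0,0,0,0]]'
python3 -m handwheel '[[0.005,0.033,0,0,0,0],[0.0035,0.020,0,0,0,0],[0.002,0.012,0,0,0,0],[0,0,0,0,0,0],[0,0,0,0,0,0],[0,0,0,0,0,0],[0,0,0,0,0,0],[0,0,0,0,0,0]]'
python3 - <<'E'
from h import *
c=cam('side'); u0,v0=205,170; W=cv2.resize(c['img'][v0:v0+75,u0:u0+100,::-1],(800,600),interpolation=cv2.INTER_CUBIC)
o=monitor.get_obs(); p=o['ee_pos']; z0=p[2]-.051
for q in((.553,.094,.062),(p[0],p[1],z0),(p[0],p[1],z0+.024)):
    uv=(proj(c,q)[0]-[u0,v0]+.5)*8-.5; print(q,uv); cv2.circle(W,tuple(int(x) for x in uv),3,(0,0,255),-1)
cv2.imwrite('pics/port.png',W); print(o['wrist_force'],o['torque'],p)
E
```

```text
time: 5.58
ee_pos: [0.5425, 0.0312, 0.1509]
tcp_rot: [-180.0, -0.1, 162.7]
wrist_force: [1.2, 0.2, -2.3]
opening: 0.0393
time: 6.25
ee_pos: [0.5527, 0.0931, 0.1523]
tcp_rot: [-180.0, -0.0, 162.6]
wrist_force: [-0.4, 0.5, -3.0]
opening: 0.0393
(0.553, 0.094, 0.062) [360.73453256 410.51949704]
(np.float64(0.5527026417850901), np.float64(0.09320089330116257), np.float64(0.10134641307389716)) [363.1589979  326.36172561]
(np.float64(0.5527026417850901), np.float64(0.09320089330116257), np.float64(0.12534641307389716)) [363.87700415 273.70926809]
[ 0.30593726 -0.55554205 -2.93416236] [-0.02279202  0.05243578  0.01242788] [0.55270264 0.09320089 0.15234641]
```

View pics/port.png

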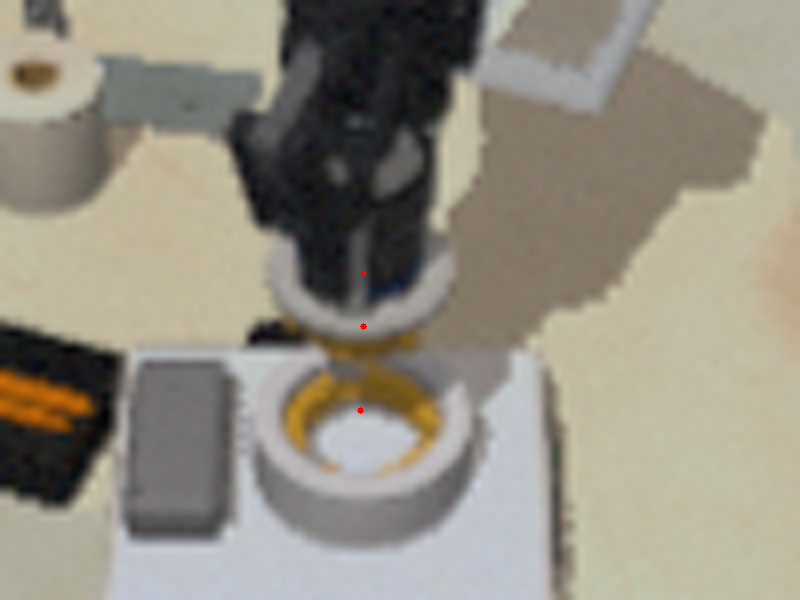

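Side view: rim outer edges run u = 257 to 473 (centre about 365) and the shoulder 270 to 453 (centre about 361). That puts the objective about 1 mm too far in +x, so I'll shift it slightly and descend.

```bash
python3 -m handwheel '[[0.0014,0.0011,0.005,0,0,0],[0,0,0.008,0,0,0],[0,0,0.008,0,0,0],[0,0,0.008,0,0,0],[0,0,0.008,0,0,0],[0,0,0.004,0,0,0],[0,0,0,0,0,0],[0,0,0,0,0,0]]'
python3 -m handwheel '[[0,0,0.0015,0,0,0],[0,0,0.0015,0,0,0],[0,0,0.0015,0,0,0],[0,0,0.0015,0,0,0],[0,0,0.001,0,0,0],[0,0,0,0,0,0],[0,0,0,0,0,0],[0,0,0,0,0,0]]'
```

```text
time: 6.97
ee_pos: [0.5516, 0.0956, 0.111]
tcp_rot: [-180.0, -0.0, 162.7]
wrist_force: [-0.5, 0.2, -2.2]
opening: 0.039
time: 7.63
ee_pos: [0.5517, 0.0956, 0.1043]
tcp_rot: [180.0, 0.0, 162.6]
wrist_force: [-0.5, 0.3, -1.5]
opening: 0.0391
```

```bash
python3 -m handwheel '[[0,0,0.001,0,0,0],[0,0,0.001,0,0,0],[0,0,0.001,0,0,0],[0,0,0,0,0,0],[0,0,0,0,0,0],[0,0,0,0,0,0],[0,0,0,0,0,0],[0,0,0,0,0,0]]'
python3 -m handwheel '[[0,0,0.001,0,0,0],[0,0,0.001,0,0,0],[0,0,0,0,0,0],[0,0,0,0,0,0],[0,0,0,0,0,0],[0,0,0,0,0,0],[0,0,0,0,0,0],[0,0,0,0,0,0]]'
```

```text
time: 8.3
ee_pos: [0.5516, 0.0953, 0.1011]
tcp_rot: [-180.0, -0.0, 162.6]
wrist_force: [-0.6, -5.0, -3.0]
opening: 0.039
time: 8.97
ee_pos: [0.5517, 0.0953, 0.0998]
tcp_rot: [-180.0, 0.0, 162.6]
wrist_force: [-2.7, -5.6, 1.9]
opening: 0.0391
```

```bash
python3 -m handwheel '[[0,-0.0005,0,0,0,0],[0,-0.0005,0,0,0,0],[0,0,0.0005,0,0,0],[0,0,0.0005,0,0,0],[0,0,0,0,0,0],[0,0,0,0,0,0],[0,0,0,0,0,0],[0,0,0,0,0,0]]'
python3 -m handwheel '[[0,0,0.001,0,0,0],[0,0,0.0005,0,0,0],[0,0,0,0,0,0],[0,0,0,0,0,0],[0,0,0,0,0,0],[0,0,0,0,0,0],[0,0,0,0,0,0],[0,0,0,0,0,0]]'
```

```text
time: 9.63
ee_pos: [0.5518, 0.0951, 0.0997]
tcp_rot: [179.9, 0.1, 162.7]
wrist_force: [-4.4, -1.8, 9.4]
opening: 0.039
time: 10.3
ee_pos: [0.5519, 0.0951, 0.0995]
tcp_rot: [179.9, 0.1, 162.7]
wrist_force: [-7.2, -1.9, 17.9]
opening: 0.0393
```

```bash
cat > ok.py <<'E'
# exit 1 if z fell below argv[1] or force is high
import sys; from workcell import monitor; import numpy as np
o=monitor.get_obs(); z=o['ee_pos'][2]; f=o['wrist_force']
print('  z %.4f'%z,'F',np.round(f,1),'T',np.round(o['torque'],2),'q6 %.1f'%o['q'][5])
sys.exit(z<float(sys.argv[1]) or np.linalg.norm(f)>30 or f[2]<0)
E
H="python3 -m handwheel"; N='[0,0,0,0,0,0]'
python3 -m handwheel '[[0.0008,-0.0002,-0.001,0,0,0],[0,0,-0.0005,0,0,0],[0,0,0,0,0,0],[0,0,0,0,0,0],[0,0,0,0,0,0],[0,0,0,0,0,0],[0,0,0,0,0,0],[0,0,0,0,0,0]]' - 50
python3 ok.py 0.098 && python3 -m handwheel '[[0,0,-0.0001,0,0,-2],[0,0,-0.0001,0,0,-2],[0,0,-0.0001,0,0,-2],[0,0,-0.0001,0,0,-2],[0,0,0,0,0,0],[0,0,0,0,0,0],[0,0,0,0,0,0],[0,0,0,0,0,0]]' && python3 ok.py 0.098
```

```text
time: 10.97
ee_pos: [0.5515, 0.0951, 0.0996]
tcp_rot: [179.9, 0.1, 162.7]
wrist_force: [-1.1, -0.7, 7.4]
opening: 0.0392
  z 0.0996 F [-1.1 -0.7  7.4] T [-0.58  0.22 -0.03] q6 27.1False
```

```bash
sed -i 's/sys.exit(\(.*\))$/sys.exit(int(\1))/' ok.py
python3 -m handwheel '[[0,0,-0.0001,0,0,-2],[0,0,-0.0001,0,0,-2],[0,0,-0.0001,0,0,-2],[0,0,-0.0001,0,0,-2],[0,0,0,0,0,0],[0,0,0,0,0,0],[0,0,0,0,0,0],[0,0,0,0,0,0]]' >/dev/null&& python3 ok.py 0.098
```

```text
z 0.0999 F [-3.5 -3.7  9.6] T [-0.95  0.93 -0.07] q6 19.1
```

```bash
A='python3 -m handwheel'
python3 -m handwheel '[[0.0002,-0.0003,-0.0001,0,0,-2],[0,0,-0.0001,0,0,-2],[0,0,-0.0001,0,0,-2],[0,0,-0.0001,0,0,-2],[0,0,0,0,0,-2],[0,0,0,0,0,0],[0,0,0,0,0,0],[0,0,0,0,0,0]]' >/dev/null&& python3 ok.py 0.0990 && python3 -m handwheel '[[0,0,-0.0001,0,0,-2],[0,0,-0.0001,0,0,-2],[0,0,-0.0001,0,0,-2],[0,0,-0.0001,0,0,-2],[0,0,0,0,0,-2],[0,0,0,0,0,0],[0,0,0,0,0,0],[0,0,0,0,0,0]]' >/dev/null&& python3 ok.py 0.0993
```

```text
z 0.1002 F [-1.2 -3.1  7.2] T [-0.97  0.23  0.02] q6 9.1
  z 0.0995 F [ 2.3 -5.7  0.2] T [-1.38 -0.53 -0.04] q6 -0.9
```

Force and height both fell after 20° of climb, so it is probably over the start window. Now I'll let it down gently without turning.

```bash

python3 -m handwheel '[[0,-0.0004,0.0005,0,0,0],[0,0,0.0005,0,0,0],[0,0,0.0005,0,0,0],[0,0,0,0,0,0],[0,0,0,0,0,0],[0,0,0,0,0,0],[0,0,0,0,0,0],[0,0,0,0,0,0]]' && python3 ok.py 0.09
```

```text
time: 13.63
ee_pos: [0.5508, 0.0938, 0.098]
tcp_rot: [-180.0, 0.0, -169.4]
wrist_force: [1.7, -5.1, -0.2]
opening: 0.0388
  z 0.0980 F [ 1.7 -5.1 -0.2] T [-1.17 -0.47 -0.05] q6 -1.0
```

```bash

python3 -m handwheel '[[0,-0.0005,0.0005,0,0,0],[0,0,0.0005,0,0,0],[0,0,0.0005,0,0,0],[0,0,0.0005,0,0,0],[0,0,0.0005,0,0,0],[0,0,0,0,0,0],[0,0,0,0,0,0],[0,0,0,0,0,0]]' && python3 ok.py 0.09
python3 -m handwheel '[[0,0,0.0005,0,0,0],[0,0,0.0005,0,0,0],[0,0,0.0005,0,0,0],[0,0,0.0005,0,0,0],[0,0,0,0,0,0],[0,0,0,0,0,0],[0,0,0,0,0,0],[0,0,0,0,0,0]]' && python3 ok.py 0.09
```

```text
time: 14.3
ee_pos: [0.5506, 0.0936, 0.0954]
tcp_rot: [180.0, 0.0, -169.3]
wrist_force: [2.8, -2.4, -1.0]
opening: 0.039
  z 0.0954 F [ 2.8 -2.4 -1. ] T [-0.6  -0.58 -0.07] q6 -1.0
time: 14.97
ee_pos: [0.5505, 0.0936, 0.0935]
tcp_rot: [180.0, -0.0, -169.3]
wrist_force: [1.7, -2.2, -1.3]
opening: 0.039
  z 0.0935 F [ 1.7 -2.2 -1.3] T [-0.65 -0.61  0.01] q6 -1.0
```

Freely down 6.5 mm. I'll continue to the expected floor near z = 0.093.

```bash

python3 -m handwheel '[[0,-0.0002,0.0004,0,0,0],[0,0,0.0004,0,0,0],[0,0,0.0004,0,0,0],[0,0,0,0,0,0],[0,0,0,0,0,0],[0,0,0,0,0,0],[0,0,0,0,0,0],[0,0,0,0,0,0]]' && python3 ok.py 0.09
python3 ok.py 0.09 && false; python3 - <<'E'
from h import *
c=cam('side'); u0,v0=215,180; cv2.imwrite('pics/drop.png',cv2.resize(c['img'][v0:v0+60,u0:u0+70,::-1],(700,600),interpolation=cv2.INTER_CUBIC))
E
```

```text
time: 15.63
ee_pos: [0.5507, 0.0936, 0.0933]
tcp_rot: [180.0, 0.1, -169.3]
wrist_force: [-1.4, -0.9, 7.6]
opening: 0.039
  z 0.0933 F [-1.4 -0.9  7.6] T [-0.52  0.09 -0.01] q6 -1.0
  z 0.0933 F [-1.4 -0.9  7.6] T [-0.52  0.09 -0.01] q6 -1.0
```

View pics/drop.png

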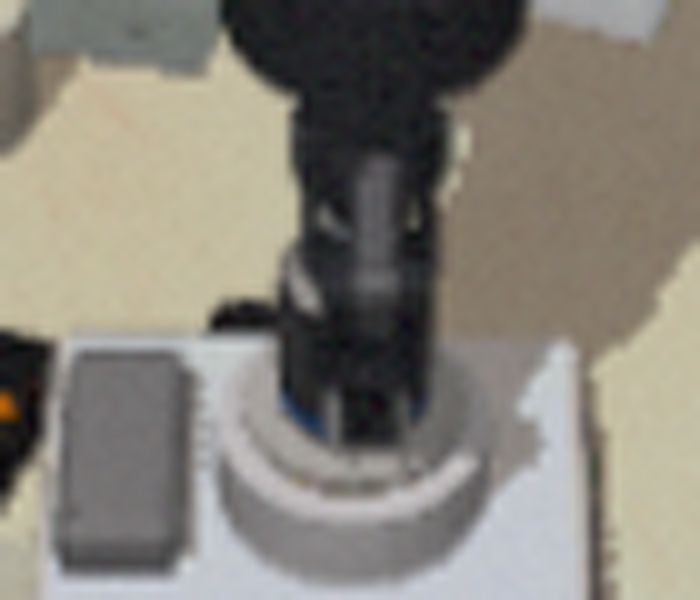

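It has dropped into a start: contact at TCP z = 0.0933, and the shoulder sits close above the rim at about (350,470). Now forward, clockwise, following the groove.

```bash

python3 -m handwheel '[[0,0,0,0,0,2.5],[0,0,0.0001,0,0,2.5],[0,0,0.0001,0,0,2.5],[0,0,0.0001,0,0,2.5],[0,0,0.0001,0,0,2.5],[0,0,0.0001,0,0,2.5],[0,0,0,0,0,0],[0,0,0,0,0,0]]' >/dev/null&& python3 ok.py 0.088 && python3 -m handwheel '[[0,0,0.0001,0,0,2.5],[0,0,0.0001,0,0,2.5],[0,0,0.0001,0,0,2.5],[0,0,0.0001,0,0,2.5],[0,0,0.0001,0,0,2.5],[0,0,0.0001,0,0,2.5],[0,0,0,0,0,0],[0,0,0,0,0,0]]' >/dev/null&& python3 ok.py 0.088
```

```text
z 0.0926 F [1.2 2.2 5.2] T [ 0.31 -0.57  0.08] q6 13.9
  z 0.0919 F [2.5 1.1 5.3] T [ 0.09 -0.67  0.01] q6 28.9
```

```bash

python3 -m handwheel '[[0,0,0.0002,0,0,2.5],[0,0,0.0001,0,0,2.5],[0,0,0.0001,0,0,2.5],[0,0,0.0001,0,0,2.5],[0,0,0.0001,0,0,2.5],[0,0,0.0001,0,0,2.5],[0,0,0,0,0,0],[0,0,0,0,0,0]]' >/dev/null&& python3 ok.py 0.088 && python3 -m handwheel '[[0,0,0.0002,0,0,2.5],[0,0,0.0001,0,0,2.5],[0,0,0.0001,0,0,2.5],[0,0,0.0001,0,0,2.5],[0,0,0.0001,0,0,2.5],[0,0,0.0001,0,0,2.5],[0,0,0,0,0,0],[0,0,0,0,0,0]]' >/dev/null&& python3 ok.py 0.088
```

```text
z 0.0913 F [3.5 1.8 5.5] T [ 0.27 -0.81  0.08] q6 43.9
  z 0.0906 F [5.9 3.7 5. ] T [ 0.84 -1.12  0.05] q6 58.9
```

```bash

python3 -m handwheel '[[-0.0001,0.0007,0.0002,0,0,2],[0,0,0.0001,0,0,2],[0,0,0.0001,0,0,2],[0,0,0.0001,0,0,2],[0,0,0.0001,0,0,2],[0,0,0,0,0,0],[0,0,0,0,0,0],[0,0,0,0,0,0]]' >/dev/null&& python3 ok.py 0.088 && python3 -m handwheel '[[0,0,0.0002,0,0,1.5],[0,0,0.0001,0,0,1.5],[0,0,0.0001,0,0,1.5],[0,0,0.0001,0,0,1.5],[0,0,0,0,0,0],[0,0,0,0,0,0],[0,0,0,0,0,0],[0,0,0,0,0,0]]' >/dev/null&& python3 ok.py 0.088
```

```text
z 0.0902 F [6.  4.  5.4] T [ 0.78 -0.92  0.12] q6 68.9
  z 0.0899 F [5.4 5.1 6.2] T [ 0.82 -1.06  0.16] q6 74.9
```

```bash

python3 -m handwheel '[[0.0003,0.0007,0.0001,0,0,1],[0,0,0.0001,0,0,1],[0,0,0.0001,0,0,1],[0,0,0.0001,0,0,1],[0,0,0,0,0,0],[0,0,0,0,0,0],[0,0,0,0,0,0],[0,0,0,0,0,0]]' >/dev/null&& python3 ok.py 0.088 && python3 -m handwheel '[[0,0,0.0001,0,0,1],[0,0,0.0001,0,0,1],[0,0,0.0001,0,0,1],[0,0,0.0001,0,0,1],[0,0,0,0,0,0],[0,0,0,0,0,0],[0,0,0,0,0,0],[0,0,0,0,0,0]]' >/dev/null&& python3 ok.py 0.088
```

```text
z 0.0897 F [3.6 2.5 8.7] T [ 0.43 -0.66  0.03] q6 78.9
  z 0.0896 F [ 5.1  2.4 10.6] T [ 0.42 -0.63  0.24] q6 82.9
```

```bash

python3 -m handwheel '[[0,0,0.0001,0,0,1],[0,0,0.0001,0,0,1],[0,0,0,0,0,1],[0,0,0,0,0,0],[0,0,0,0,0,0],[0,0,0,0,0,0],[0,0,0,0,0,0],[0,0,0,0,0,0]]' >/dev/null&& python3 ok.py 0.088
python3 - <<'E'
from h import *
c=cam('side'); u0,v0=215,180; cv2.imwrite('pics/home.png',cv2.resize(c['img'][v0:v0+60,u0:u0+70,::-1],(700,600),interpolation=cv2.INTER_CUBIC)); print(monitor.get_obs()['ee_pos'],monitor.get_obs()['tcp_rot'],monitor.get_obs()['time'])
E
```

```text
z 0.0897 F [ 3.9  2.2 10.7] T [ 0.44 -0.61  0.2 ] q6 85.9
[0.55305337 0.09517271 0.08966276] [ 1.79745553e+02 -5.27252393e-02  1.03823019e+02] 21.7333
```

View pics/home.png

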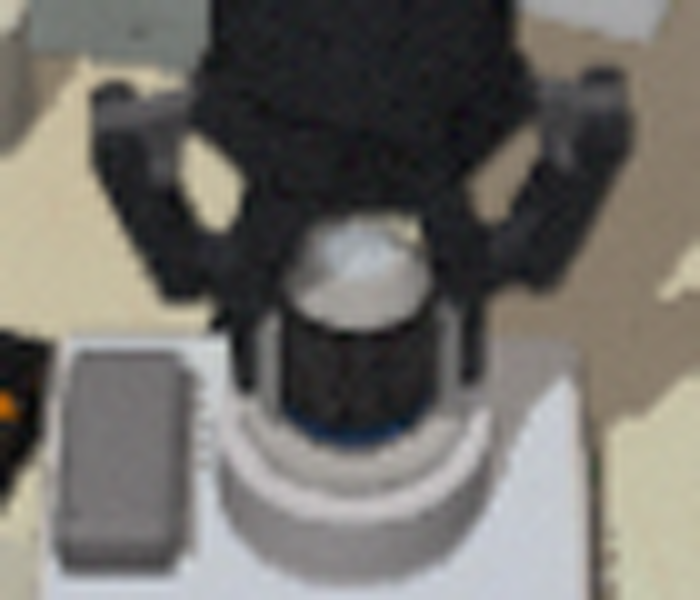

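Over the last 7° of turn, z stayed at 0.0896–0.0897 while the turning torque was only about 0.2 N m. Force rose slightly and then levelled, so the shoulder is home. The picture shows the shoulder disc seated on the rim at (350,470), upright. I'll relax the press, open and retreat straight up.

```bash

python3 -m handwheel '[[0.0001,0.0004,-0.0004,0,0,0],[0,0,-0.0004,0,0,0],[0,0,0,0,0,0],[0,0,0,0,0,0],[0,0,0,0,0,0],[0,0,0,0,0,0],[0,0,0,0,0,0],[0,0,0,0,0,0]]'
python3 -m handwheel '[[0,0,0,0,0,0],[0,0,0,0,0,0],[0,0,0,0,0,0],[0,0,0,0,0,0],[0,0,0,0,0,0],[0,0,0,0,0,0],[0,0,0,0,0,0],[0,0,0,0,0,0]]' 1
python3 -m handwheel '[[0,0,-0.008,0,0,0],[0,0,-0.015,0,0,0],[0,0,-0.02,0,0,0],[0,0,-0.02,0,0,0],[0,0,-0.02,0,0,0],[0,0,-0.02,0,0,0],[0,0,-0.02,0,0,0],[0,0,0,0,0,0]]'
python3 -m handwheel '[[0,0,0,0,0,0],[0,0,0,0,0,0],[0,0,0,0,0,0],[0,0,0,0,0,0],[0,0,0,0,0,0],[0,0,0,0,0,0],[0,0,0,0,0,0],[0,0,0,0,0,0]]'
python3 - <<'E'
from h import *
c=cam('side'); u0,v0=200,140; cv2.imwrite('pics/end.png',cv2.resize(c['img'][v0:v0+96,u0:u0+128,::-1],(800,600),interpolation=cv2.INTER_CUBIC))
for z in(.062,.086,.121): print(z,(proj(c,(.553,.094,z))[0]-[u0,v0])*6.25)
E
```

```text
time: 22.4
ee_pos: [0.553, 0.0952, 0.0896]
tcp_rot: [179.8, -0.0, 103.8]
wrist_force: [4.7, 2.3, 6.8]
opening: 0.0391
time: 23.07
ee_pos: [0.552, 0.0945, 0.0884]
tcp_rot: [-180.0, -0.0, 103.7]
wrist_force: [-0.1, -0.3, 0.5]
opening: 0.0851
time: 23.73
ee_pos: [0.5531, 0.0947, 0.2165]
tcp_rot: [179.7, 0.0, 103.7]
wrist_force: [0.3, -0.0, 0.7]
opening: 0.0852
time: 24.4
ee_pos: [0.552, 0.0945, 0.2114]
tcp_rot: [-180.0, -0.0, 103.6]
wrist_force: [-0.0, 0.7, -0.2]
opening: 0.0848
0.062 [310.33947856 505.48398207]
0.086 [310.85309488 466.57503634]
0.121 [311.63415349 407.41752484]
```

View pics/end.png

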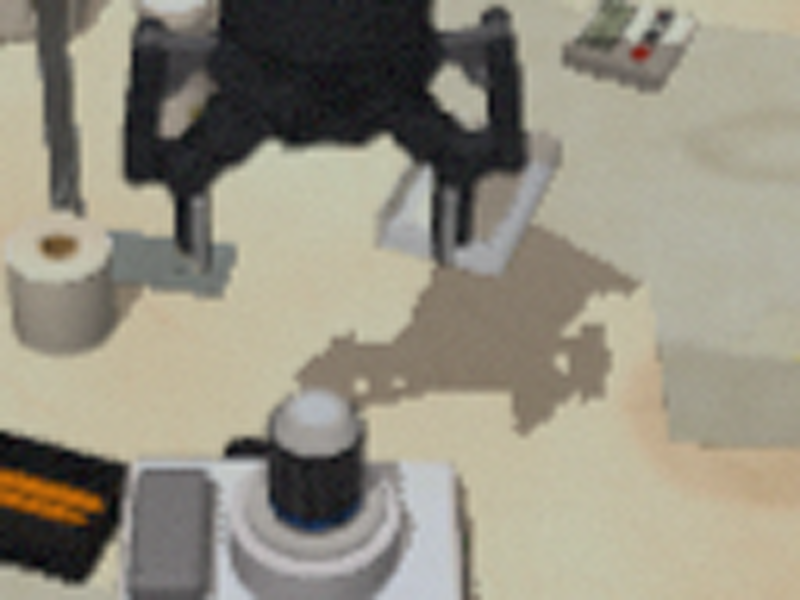

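The objective stands upright and seated (lens at (313,410)), with the gripper clear. The film roll, timer and tray are where they were. TCP height at release gives a foot height of 0.0385 m against 0.038 m for home. Handing in.

```bash
python3 -c "
from h import *
order.job_done(); print(monitor.get_obs()['time'])"
```

```text
the job is handed in; nothing more can be done
the job is handed in; nothing more can be done
```

The objective is screwed into the port with its shoulder home on the rim. I let go and handed the job in at about 24.5 s.

- **Pick and place:** I gripped the objective in the tray, carried it upright and lowered it into the port. It first rested with the shoulder about 10.5 mm above the rim.
- **Backward turn:** I turned it 28° counter-clockwise, pressing with about 10 N. The force then fell away, and it went down freely by about 6.5 mm into a thread start.
- **Forward turn:** I turned it 87° clockwise. It sank steadily, then stopped sinking for the last 7° at only about 0.2 N m of turning torque, which is what a shoulder sitting on the rim should give.
- **Forces:** The highest force I read was about 20 N, at first contact. Sideways loads stayed under about 8 N; I trimmed the position as I went.

**Last checks:**
- At release, the tool height puts the foot at 38.5 mm, against 38.0 mm for fully home. That 0.5 mm is within my measuring error.
- The last picture shows the objective upright and seated, with the gripper clear and the timer and film roll in place.
- The beaker was outside that last picture. The arm passed over its side of the bench only at the start, about 0.25 m up, and touched nothing.
- My first side-view estimate of the objective's position was about 15 mm off the top view in y. I used the top view, and the grasp was good.

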